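# Finishing stroke of a scraper blade on the bench stone

## Robot

A 7-joint arm with a two-finger parallel gripper is mounted at the origin on a cart in front of the work surface, level with it; the furniture and walls round the work are solid. World frame = base frame: x ahead of the robot, y to its left, z up, the work surface at z = 0. Lengths are in m, angles in rad, forces in N, time in s.
With the tool pointing down it reaches from about 0.425 to 0.8 m from the base axis. Payload 8.3 kg.
Tool frame: the origin (TCP) lies midway between the tips of the shut fingers; the grasp point (between the pads) lies ctrl.pinch_z behind it (ctrl.pinch_z is the distance from the TCP to the grasp point, in m); z points along the fingers, y is the line along which they close (so a half turn about z gives the same grasp; the last joint's range is limited). The gripper opens to 85 mm and grips with 20 to 120 N. Pads are 22 mm wide; open, the fingers measure 114 mm over their backs; the gripper's body (76 mm by 85 mm) begins 54 mm behind the grasp point. The pads swing forward as they close: fully open they stand 13 mm farther back than shut.
Start: joints at [-0.063, 0.383, 0.016, 1.37, -0.006, 1.388, -0.046], TCP at [0.625, 0, 0.231] pointing down, gripper open.
Joint ranges: [-2.95, 2.95], [-0.25, 2.06], [-1.52, 1.56], [0.18, 2.33], [-1.44, 4.58], [0.02, 2.06], [-3.01, 3.01]. Speed limits (rad/s): [2.39, 2.39, 3.01, 3.01, 3.14, 3.14, 3.14].

## Interface

Orientations are given as a 3x3 rotation matrix whose columns are the frame's x, y, z axes.
In Python, from workcell import monitor, get_image, ctrl gives the robot as it stands.
- The arm moves only by the shell command python3 -m jog 'ROWS'. ROWS is JSON, a list of rows, each a list of 3 entries, a list of its own where there are three numbers: the shift along the world's x, y, z normalised to -1 to 1, where 1 is 20 mm, then the turn about the world's z normalised to -1 to 1, where 1 is 90 degrees, then the opening, from 0 (shut) to 1 (fully open). A call has 1 to 12 rows; each row shifts and turns the commanded pose from where the row before left it; what a row does not reach is not made up. A row lasts 1/12 s, in which the tool goes at most 41.7 mm and 7.16 degrees, less where a joint would pass 70% of its speed; a pose out of reach is approached as far as the arm can. A call with a number of a shift or a turn outside -1 to 1 is refused whole. A call with a gripper value outside its range is refused whole. The fingers move at their own pace and stop on an object; the grip force is fixed at half the most. Time passes only in rows, so rows that do not move let the fingers close. It gives the time, the measured TCP pose, the force, the opening and the grip force at its end, in the units of the state.
- monitor.observe(): the state, without advancing time (a new reading comes with each control period).
- get_image(name): name is "scene" or "side" or "wrist"; returns a dict with "color" (384x512x3 uint8, red, green, blue), "fx", "fy", "cx", "cy" (pixels), "pose" (4x4, takes a point from camera to world coordinates). Camera axes: x right, y down, z forward; pixel columns grow to the right and rows downward; lengths in m; the calibration is good to about 2 mm. A picture is of the moment at which its call begins. There is no depth.
- ctrl.sign_off(): hands the job in; it is judged then, once.
The state is a dict: "time_s": time; "joint_pos": joint angles; "qd": joint speeds; "joint_torque": joint torques, N m; "eef_pos": TCP position; "eef_rot": TCP orientation; "wrist_force": force on the tool from outside, world axes, zero at the start; "ft_torque": the same for the moment, N m; "width": finger opening in m; "grasp_force": force on a finger pad.
Only numpy, scipy, OpenCV 4.12 (cv2) and the standard library are available. Lean on these libraries where they do the work, as an engineer would, in place of code of your own. Each camera call takes 0.05 s, during which the arm holds its last target. There are 200 camera calls.

## Task

Give the scraper blade in the roller honing guide one finishing stroke on the bench stone: set it on the far end of the stone with the cutting edge pointing away from the robot and both the bevel and the roller on the stone, press down with about 10 N (a kilogram's weight), and keeping it pressed, draw it slowly straight back along the stone until the roller is about a centimetre from the near end. Then lift it off and set it down gently in the empty steel tray, standing on its roller and bevel, and let go. Leave the other things on the bench alone.

Things in the scene. Friction and masses are not known exactly. Their poses are not given: they have to be found in the camera images.
- guide: Roller honing guide, loose, 0.36 kg +-15 % with its blade: aluminium block 56 mm wide (y), about 35 mm long, two brass knobs on top, a blade clamped in at 30 degrees, edge low in front, tail rising behind. Starts standing on the bench on its roller and the blade's bevel. Origin: on the supporting surface under the middle of the roller; x level from roller to cutting edge, y along the roller, z up.
- guide_grip (a point): Midway between the block's two flat upright sides, 21 mm ahead of the guide's origin, 26 mm above the surface it stands on. The sides are 56 mm apart along the guide's y, about 10 to 35 mm high here: grip across them from above; the centre of mass is close by. Knobs reach 45 mm height, 21 mm either side of the middle; the blade's tail 53 mm, in the middle, 31 mm behind the origin.
- blade_edge (a point): Middle of the cutting edge, 60 mm ahead of the guide's origin on the supporting surface; the edge is 32 mm long along the guide's y, and the bevel behind it is 6 mm long.
- blade: The steel scraper blade fixed in the guide (32 mm wide, 3 mm thick, 105 mm long); its frame is the guide's frame.
- roller: The guide's steel roller, 16 mm diameter, 42 mm wide, turning freely. Origin: on its axle in the middle, 8 mm above the supporting surface.
- holder: Dark grey cast holder of the bench stone, fixed to the bench, 224 mm long (x) and 84 mm wide, with a small brass clamp screw that sticks out 16 mm at the near end. Origin: on the bench, under the middle of the stone. x along the stone away from the robot, within 0.25 rad of straight ahead.
- stone: Flat grey two-layer bench stone in the holder, 200 mm long (x) by 70 mm wide (y). Origin: centre of its top face, 39 mm above the bench; x along its length to the far end, z up. It stands 10 mm higher than the holder's ends. It lies on a rubber pad that gives about 1 mm for each 8 N of pressure, straight down, at most 4 mm.
- tray: Empty pressed steel tray, fixed to the bench, 149 mm (its x) by 206 mm (its y), rim 22 mm high, flat floor 122 by 180 mm and 2 mm above the bench. Origin: under its centre; its y lies along the robot's x within 0.1 rad (either sense).
- screwdriver_blue: Small screwdriver with a blue handle, 130 mm long, lying loose between the stone and the tray; leave it alone. Origin: under its middle.
- air_blower: Black rubber blower, 52 mm wide and 97 mm high, standing loose; leave it alone. Origin: under its middle.
- caliper_small: Small vernier caliper, 157 mm long, lying loose at the back; leave it alone. Origin: under its middle.

How it is judged:
By the outcome, as a careful person would: the job done as asked, in the order asked, and still so for the second after the job is handed in, with the robot touching nothing.
It also fails if it takes over 72 s, if anything falls off the work surface, if the arm or the gripper's body presses on something with over 40 N, if the wrist force passes 120 N, or if a joint passes its speed limit or range.

## Working session

There is one attempt and no reset: what is moved stays moved. The work goes in short steps, Python scripts to look and compute and a shell command to move; the robot and the scene stay as the last step left them, time stands still between calls to the robot, and variables do not carry over. Pictures are saved under pics/ and viewed, at most 11 in all, crops included, and the job is handed in when it is done.

```bash
mkdir -p pics; python3 - <<'E'
from workcell import monitor,get_image,ctrl
import cv2,numpy as np
print(ctrl.pinch_z, monitor.observe())
for n in("scene","side","wrist"):
    d=get_image(n); cv2.imwrite(f"pics/{n}0.png",d["color"][:,:,::-1]); np.savez(f"{n}0.npz",**d)
    print(n,d["fx"],d["cx"],d["cy"],np.round(d["pose"],3).tolist())
a=[cv2.imread(f"pics/{n}0.png") for n in("scene","wrist")]
E
```

```text
0.0187 {'time_s': 0.0, 'joint_pos': array([-0.06289877,  0.38426243,  0.01640947,  1.37117283, -0.00629917,
        1.38821228, -0.04651783]), 'qd': array([ 0.00214072, -0.00077162,  0.00071924,  0.00035653,  0.00029831,
        0.00055493, -0.00028119]), 'joint_torque': array([-4.50568632e-04, -6.27588844e+01,  8.43669288e-01, -3.71825659e+01,
        1.65239023e-02,  1.39937960e-02, -1.08329079e-04]), 'eef_pos': array([6.24484803e-01, 1.32216640e-05, 2.30255574e-01]), 'eef_rot': array([[-1.18526297e-05,  9.99997991e-01, -2.00429784e-03],
       [ 9.99999999e-01,  1.17476313e-05, -5.23983887e-05],
       [-5.23747376e-05, -2.00429845e-03, -9.99997990e-01]]), 'wrist_force': array([ 0.01739871, -0.60305502, -0.17674218]), 'ft_torque': array([-0.03537376,  0.02382477,  0.03535091]), 'grasp_force': 0.0, 'width': 0.08538515415911296}
scene 382.8976389162488 250.77318210895598 191.13044239974496 [[-0.496, -0.633, 0.595, 0.046], [-0.868, 0.365, -0.336, 0.443], [-0.005, -0.683, -0.73, 0.679], [0.0, 0.0, 0.0, 1.0]]
side 443.2296360347367 257.34921133674993 192.9457297322587 [[0.802, -0.265, 0.536, 0.117], [-0.597, -0.367, 0.713, -0.478], [0.008, -0.892, -0.453, 0.438], [0.0, 0.0, 0.0, 1.0]]
wrist 272.960230542042 254.1957384752187 194.0644984303379 [[1.0, 0.002, -0.001, 0.625], [0.002, -0.95, -0.313, 0.079], [-0.001, 0.313, -0.95, 0.372], [0.0, 0.0, 0.0, 1.0]]
```

View pics/scene0.png

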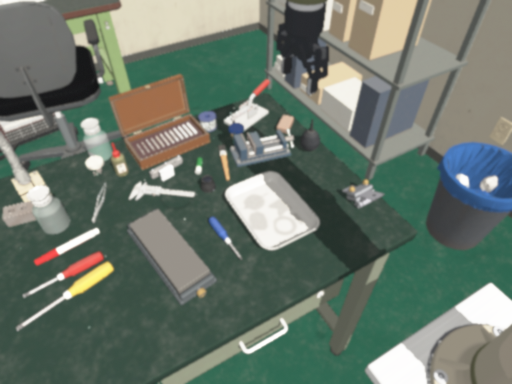

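View pics/wrist0.png

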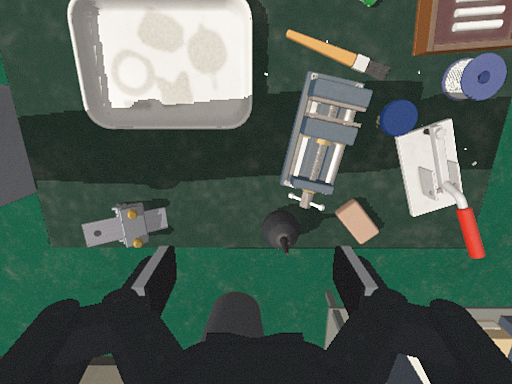

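```bash
cat > h.py <<'E'
import numpy as np
def ray(n,uv,z=0.0):
    d=np.load(n+".npz"); P=d["pose"]; uv=np.atleast_2d(uv)
    z=np.broadcast_to(z,len(uv))
    r=np.c_[(uv[:,0]-d["cx"])/d["fx"],(uv[:,1]-d["cy"])/d["fy"],np.ones(len(uv))]@P[:3,:3].T
    o=P[:3,3]; return o+r*((z-o[2])/r[:,2])[:,None]
def proj(n,X):
    d=np.load(n+".npz"); P=d["pose"]; c=(np.atleast_2d(X)-P[:3,3])@P[:3,:3]
    return np.c_[c[:,0]/c[:,2]*d["fx"]+d["cx"],c[:,1]/c[:,2]*d["fy"]+d["cy"]]
E
python3 - <<'E'
import cv2,numpy as np
w=cv2.imread("pics/wrist0.png");s=cv2.imread("pics/scene0.png");d=cv2.imread("pics/side0.png")
A=cv2.resize(w[190:260,70:180],(440,280),interpolation=3)
B=cv2.resize(s[200:310,120:340],(800,400),interpolation=3)[:, :800]
B=cv2.resize(s[165:310,120:330],(630,435),interpolation=3)
C=np.zeros((600,800,3),np.uint8); C[:384,:512]=d
D=cv2.resize(A,(440,280));
cv2.imwrite("pics/a.png",d)
E2=np.zeros((590,800,3),np.uint8)
E2[:280,:440]=A; 
cv2.imwrite("pics/stone.png",B)
g=cv2.resize(s[170:220,330:395],(390,300),interpolation=3)
F=np.zeros((300,840,3),np.uint8);F[:280,:440]=A;F[:,450:]=g
cv2.imwrite("pics/guide.png",F[:,:800])
from h import *
print(ray("wrist0",[[130,225],[0,150]],.03), ray("scene0",[[170,250],[270,210]],.03))
E
```

```text
[[ 0.45500538 -0.07828268  0.03      ]
 [ 0.30639807  0.0242496   0.03      ]] [[0.51472468 0.36774579 0.03      ]
 [0.50375418 0.13575951 0.03      ]]
```

View pics/a.png

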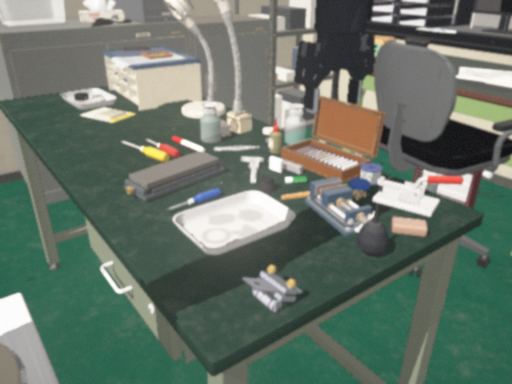

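View pics/stone.png

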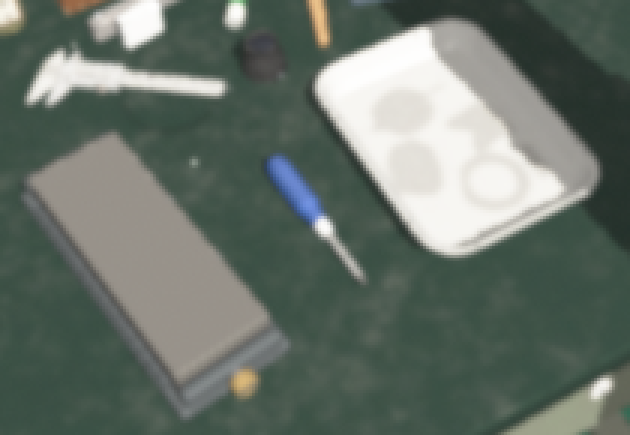

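View pics/guide.png

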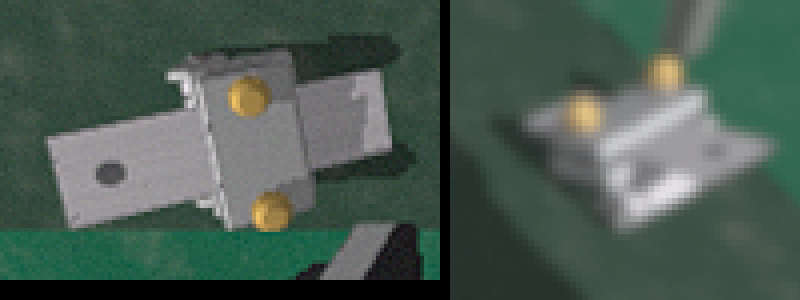

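```bash
python3 - <<'E'
from h import *
np.set_printoptions(precision=4,suppress=True)
def dirn(v): return np.degrees(np.arctan2(v[1],v[0]))
k=ray("wrist0",[[132.5,214.25],[138,243],[166.25,217.5],[84.5,235.5]],[.042,.042,0,.052])
print(k, np.linalg.norm(k[0]-k[1]),"yaw",dirn(k[0]-k[1])-90,dirn(k[2]-k[3]), np.linalg.norm((k[2]-k[3])[:2]))
u=(k[2]-k[3])[:2];u/=np.linalg.norm(u)
print("grip from edge",k[2][:2]-.039*u,"from tail",k[3][:2]+.052*u,"knobmid",k[:2].mean(0))
s=ray("scene0",[[127.3,225.7],[159.3,209.3],[211.7,273.3],[180,294.3]],.039)
print(s,s.mean(0),dirn(s[0]-s[3]),dirn(s[1]-s[2]),np.linalg.norm(s[0]-s[3]),np.linalg.norm(s[0]-s[1]))
print("tray",ray("wrist0",[[71,60],[74,110],[251,60],[250,110],[100,128],[220,128]],.022))
# scene: rim extremes left, top, right,bottom edge mids
o=np.array([120,165]);t=ray("scene0",o+np.array([[314,90],[445,18],[598,180],[440,253]])/3,.022)
print(t,t.mean(0))
E
```

```text
[[ 0.4664 -0.0574  0.042 ]
 [ 0.4681 -0.0994  0.042 ]
 [ 0.4953 -0.0799  0.    ]
 [ 0.4047 -0.0832  0.052 ]] 0.042016700973698806 yaw 2.2580458189399906 2.101477048835337 0.0907262447334055
grip from edge [ 0.4564 -0.0813] from tail [ 0.4566 -0.0813] knobmid [ 0.4672 -0.0784  0.042 ]
[[0.6112 0.4243 0.039 ]
 [0.6206 0.3495 0.039 ]
 [0.4184 0.3195 0.039 ]
 [0.4078 0.3889 0.039 ]] [0.5145 0.3706 0.039 ] 9.875662359296552 8.439033568740513 0.20649831731529716 0.07544785223448318
tray [[0.4119 0.1278 0.022 ]
 [0.404  0.0722 0.022 ]
 [0.6212 0.1281 0.022 ]
 [0.6199 0.0725 0.022 ]
 [0.4322 0.0507 0.022 ]
 [0.5823 0.051  0.022 ]]
[[0.6011 0.1994 0.022 ]
 [0.6188 0.0692 0.022 ]
 [0.4197 0.0617 0.022 ]
 [0.4227 0.1936 0.022 ]] [0.5156 0.131  0.022 ]
```

```bash
python3 -m jog '[[[-0.7,-0.34,0],-0.079,1],[[-0.7,-0.34,0],-0.079,1],[[-0.7,-0.34,0],-0.079,1],[[-0.7,-0.34,0],-0.079,1],[[-0.7,-0.34,0],-0.079,1],[[-0.7,-0.34,-0.3],-0.079,1],[[-0.7,-0.34,-0.4],-0.079,1],[[-0.7,-0.34,-0.5],-0.079,1],[[-0.7,-0.34,-0.5],-0.079,1],[[-0.7,-0.34,-0.5],-0.079,1],[[-0.7,-0.34,-0.5],-0.079,1],[[-0.7,-0.34,-0.5],-0.079,1]]'; python3 -m jog '[[[0,0,-0.4],-0.0289,1],[[0,0,0],0,1],[[0,0,0],0,1]]'
python3 - <<'E'
from workcell import get_image
import cv2,numpy as np
d=get_image("wrist");np.savez("wrist1.npz",**d);cv2.imwrite("pics/w1.png",cv2.resize(d["color"][:,:,::-1],(768,576),interpolation=3))
E
```

```text
time_s: 1.15
eef_pos: [0.456, -0.0818, 0.1666]
eef_rot: [[0.997, 0.076, -0.0], [0.076, -0.997, 0.0], [-0.0, -0.0, -1.0]]
wrist_force: [-0.9, 0.3, 0.5]
width: 0.0853
grasp_force: 0.0
time_s: 1.4
eef_pos: [0.4568, -0.0814, 0.1592]
eef_rot: [[0.999, 0.039, -0.0], [0.039, -0.999, 0.0], [-0.0, -0.0, -1.0]]
wrist_force: [0.2, 0.2, 0.9]
width: 0.0853
grasp_force: 0.0
```

View pics/w1.png

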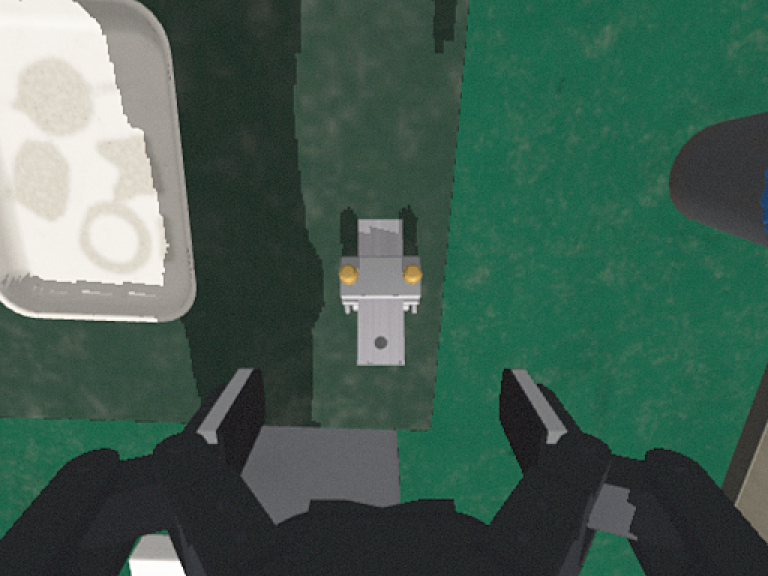

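```bash
python3 - <<'E'
from h import *
np.set_printoptions(precision=4,suppress=True)
f=lambda a:(np.array(a)+.5)/1.5-.5
k=ray("wrist1",f([[348,273],[413,273],[380,219],[381,365]]),[.042,.042,0,.052])
u=(k[2]-k[3])[:2];print(k,np.linalg.norm(u),np.degrees(np.arctan2(u[1],u[0])),np.degrees(np.arctan2(*(k[0]-k[1])[[1,0]]))-90);u/=np.linalg.norm(u)
print(k[2][:2]-.039*u,k[3][:2]+.052*u,k[:2].mean(0))
print(ray("wrist1",f([[145,0],[172,30],[194,290],[170,321],[60,318]]),.022))
E
```

```text
[[ 0.4644 -0.0602  0.042 ]
 [ 0.4661 -0.1028  0.042 ]
 [ 0.4944 -0.0799  0.    ]
 [ 0.4033 -0.0843  0.052 ]] 0.09126764515590872 2.7658092035631547 2.2890732175908113
[ 0.4555 -0.0818] [ 0.4552 -0.0818] [ 0.4653 -0.0815  0.042 ]
[[0.6186 0.0614 0.022 ]
 [0.604  0.0476 0.022 ]
 [0.4417 0.0513 0.022 ]
 [0.417  0.0713 0.022 ]
 [0.4161 0.1516 0.022 ]]
```

```bash
python3 -m jog '[[[-0.065,-0.02,-0.8],0,1],[[0,0,-0.9],0,1],[[0,0,-0.9],0,1],[[0,0,-0.9],0,1],[[0,0,-0.9],0,1],[[0,0,-0.9],0,1],[[0,0,-0.9],0,1],[[0,0,-0.7],0,1],[[0,0,-0.5],0,1],[[0,0,-0.25],0,1],[[0,0,0],0,1],[[0,0,0],0,1]]'; python3 -m jog '[[[0,0,0],0,0.5],[[0,0,0],0,0.5],[[0,0,0],0,0],[[0,0,0],0,0],[[0,0,0],0,0],[[0,0,0],0,0],[[0,0,0],0,0],[[0,0,0],0,0]]'
```

```text
time_s: 2.45
eef_pos: [0.4562, -0.082, 0.0068]
eef_rot: [[0.999, 0.037, 0.001], [0.037, -0.999, -0.0], [0.001, 0.0, -1.0]]
wrist_force: [0.7, -0.8, 0.1]
width: 0.0855
grasp_force: 0.0
time_s: 3.12
eef_pos: [0.4565, -0.0819, 0.0076]
eef_rot: [[0.999, 0.036, 0.002], [0.036, -0.999, 0.0], [0.002, -0.0, -1.0]]
wrist_force: [-3.4, 0.5, 8.8]
width: 0.0553
grasp_force: 61.3
```

```bash
python3 -m jog '[[[0,0,0.2],0,0],[[0,0,0.4],0,0],[[0,0,0.7],0,0],[[0,0,1],0,0],[[0,0,1],0,0],[[0.2,0.5,1],0,0],[[0.3,0.9,1],0,0],[[0.3,0.9,1],0,0],[[0.3,0.9,1],0,0],[[0.3,0.9,0.6],0,0],[[0.3,0.9,0],0,0],[[0.3,0.9,0],0,0]]'; python3 -m jog '[[[0.3,0.9,0],0,0],[[0.3,0.9,0],0.02,0],[[0.3,0.9,0],0.02,0],[[0.3,0.9,0],0.02,0],[[0.3,0.9,0],0.019,0],[[0.3,0.9,0],0,0],[[0.3,0.9,0],0,0],[[0.2,0.9,0],0,0],[[0.2,0.9,0],0,0],[[0.1,0.7,0],0,0],[[0,0.3,0],0,0],[[0,0,0],0,0]]';  python3 -m jog '[[[0,0,0],0,0],[[0,0,0],0,0],[[0,0,0],0,0]]'
python3 - <<'E'
from workcell import get_image
import cv2,numpy as np
d=get_image("wrist");np.savez("wrist2.npz",**d);cv2.imwrite("pics/w2.png",cv2.resize(d["color"][:,:,::-1],(768,576),interpolation=3))
E
```

```text
time_s: 4.12
eef_pos: [0.4962, 0.0369, 0.1658]
eef_rot: [[0.999, 0.036, 0.002], [0.036, -0.999, 0.0], [0.002, -0.0, -1.0]]
wrist_force: [-0.4, -0.2, -3.9]
width: 0.0553
grasp_force: 64.4
time_s: 5.12
eef_pos: [0.5471, 0.2202, 0.1639]
eef_rot: [[0.987, 0.163, -0.001], [0.163, -0.987, 0.0], [-0.001, -0.001, -1.0]]
wrist_force: [-0.2, -0.1, -4.5]
width: 0.0556
grasp_force: 64.5
time_s: 5.37
eef_pos: [0.5479, 0.2165, 0.1644]
eef_rot: [[0.987, 0.158, 0.0], [0.158, -0.987, -0.001], [0.0, 0.001, -1.0]]
wrist_force: [-0.3, -0.1, -4.6]
width: 0.0553
grasp_force: 64.5
```

View pics/w2.png

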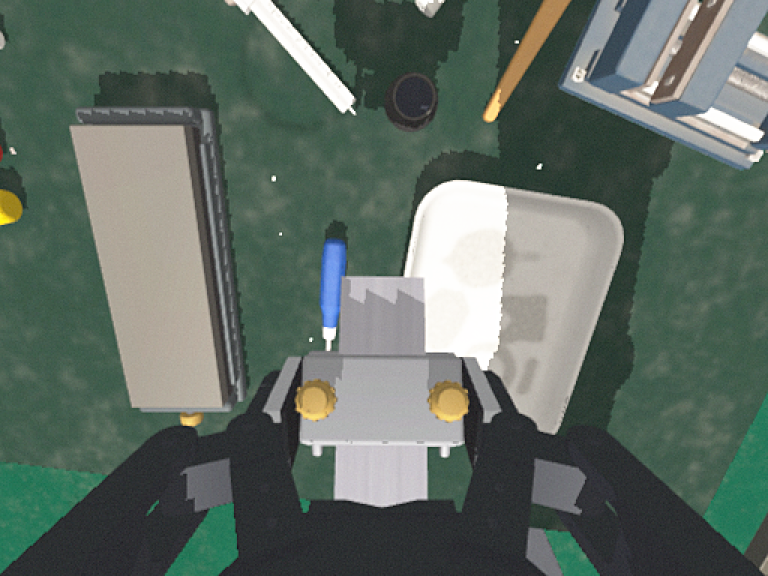

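```bash
python3 - <<'E'
from h import *
np.set_printoptions(precision=4,suppress=True)
f=lambda a:(np.array(a)+.5)/1.5-.5
s=ray("wrist2",f([[71,126],[185,125],[227,408],[132,407]]),.039)
D=lambda v:np.degrees(np.arctan2(v[1],v[0]))
print(s,s.mean(0),D(s[0]-s[3]),D(s[1]-s[2]),D(s[0]-s[1])-90,D(s[3]-s[2])-90,np.linalg.norm(s[0]-s[3]),np.linalg.norm(s[0]-s[1]))
e=ray("wrist2",f([[341,277],[424,277]]),.1575);print("edge",e,D(e[0]-e[1])-90,e.mean(0))
# tray rim: left x edge, far edge, right edge
print("tray",ray("wrist2",f([[405,270],[418,205],[455,180],[590,203],[623,240],[560,425]]),.022))
E
```

```text
[[0.6154 0.4166 0.039 ]
 [0.627  0.3484 0.039 ]
 [0.4309 0.3147 0.039 ]
 [0.4204 0.3857 0.039 ]] [0.5234 0.3663 0.039 ] 9.003785150871355 9.751189440114182 9.642371780202026 8.43583141733616 0.19744390676492124 0.06910876238129303
edge [[0.5828 0.2364 0.1575]
 [0.5878 0.2054 0.1575]] 9.15740522986232 [0.5853 0.2209 0.1575]
tray [[0.5544 0.1991 0.022 ]
 [0.601  0.1985 0.022 ]
 [0.6212 0.177  0.022 ]
 [0.621  0.0829 0.022 ]
 [0.6001 0.0519 0.022 ]
 [0.4454 0.0507 0.022 ]]
```

```bash
python3 -m jog '[[[0.1,0.5,0],0,0],[[0.2,0.9,0],0,0],[[0.2,0.9,0],0,0],[[0.2,0.9,0],0,0],[[0.2,0.9,0],0,0],[[0.2,0.9,0],0,0],[[0.2,0.9,-0.4],0,0],[[0.1,0.9,-0.8],0,0],[[0.1,0.8,-0.9],0,0],[[0.1,0.315,-0.9],0,0],[[0,0,-0.9],0,0],[[0,0,-0.6],0,0]]'; python3 -m jog '[[[0,0,-0.2],0,0],[[0,0,0],0,0],[[0,0,0],0,0],[[0,0,0],0,0]]'
python3 - <<'E'
from workcell import get_image
import cv2,numpy as np
d=get_image("wrist");np.savez("wrist3.npz",**d);cv2.imwrite("pics/w3.png",cv2.resize(d["color"][:,:,::-1],(768,576),interpolation=3))
E
```

```text
time_s: 6.42
eef_pos: [0.5785, 0.3772, 0.0717]
eef_rot: [[0.987, 0.161, -0.002], [0.161, -0.987, -0.001], [-0.002, 0.001, -1.0]]
wrist_force: [0.2, -0.6, -4.0]
width: 0.0551
grasp_force: 64.5
time_s: 6.75
eef_pos: [0.5807, 0.3766, 0.072]
eef_rot: [[0.987, 0.159, 0.002], [0.159, -0.987, 0.001], [0.002, -0.001, -1.0]]
wrist_force: [-0.7, 0.5, -3.6]
width: 0.0551
grasp_force: 64.5
```

View pics/w3.png

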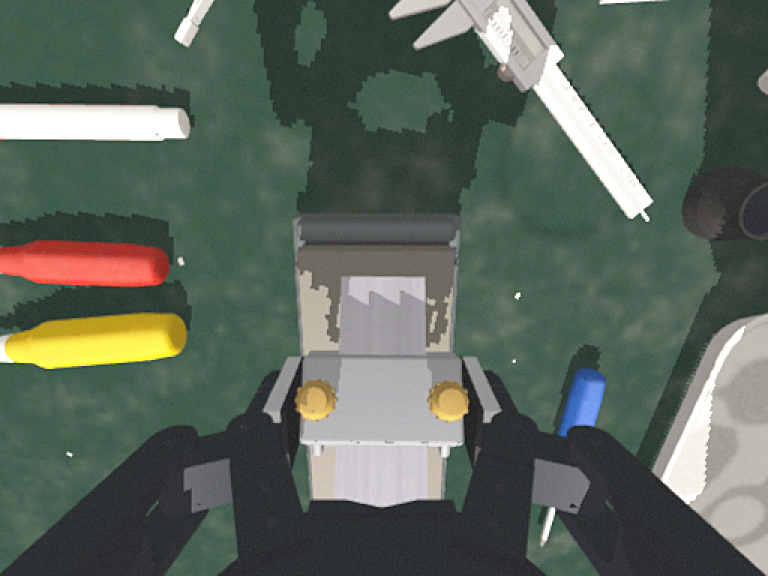

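```bash
python3 - <<'E'
from h import *
np.set_printoptions(precision=4,suppress=True)
f=lambda a:(np.array(a)+.5)/1.5-.5
s=ray("wrist3",f([[298.5,246.5],[456.5,246.5]]),.039);e=ray("wrist3",f([[341,277],[424,277]]),.0645)
D=lambda v:np.degrees(np.arctan2(v[1],v[0]))
u=np.array([.987,.159]);n=np.array([-.159,.987])
d=(s.mean(0)-e.mean(0))[:2]
print(s,e,D(s[0]-s[1])-90,D(e[0]-e[1])-90,d@u,d@n)
E
```

```text
[[0.6184 0.418  0.039 ]
 [0.6294 0.3503 0.039 ]] [[0.6154 0.3965 0.0645]
 [0.6204 0.3655 0.0645]] 9.250413065300776 9.254069406640212 0.0064194453101750855 0.0021504939377046113
```

```bash
python3 -m jog '[[[-0.115,0.083,-0.3],0,0],[[0,0,-0.3],0,0],[[0,0,-0.3],0,0],[[0,0,-0.15],0,0],[[0,0,-0.1],0,0],[[0,0,0],0,0],[[0,0,0],0,0]]'; python3 -m jog '[[[0,0,-0.05],0,0],[[0,0,-0.05],0,0],[[0,0,0],0,0]]'
```

```text
time_s: 7.38
eef_pos: [0.5775, 0.378, 0.0473]
eef_rot: [[0.987, 0.16, 0.0], [0.16, -0.987, 0.0], [0.0, -0.0, -1.0]]
wrist_force: [1.0, 0.4, -3.9]
width: 0.0553
grasp_force: 64.6
time_s: 7.63
eef_pos: [0.5777, 0.3782, 0.0461]
eef_rot: [[0.987, 0.16, 0.001], [0.16, -0.987, 0.001], [0.001, -0.0, -1.0]]
wrist_force: [-1.5, -1.0, 3.6]
width: 0.0553
grasp_force: 64.9
```

```bash
python3 -m jog '[[[0,0,-0.03],0,0],[[0,0,0],0,0],[[0,0,0],0,0]]';  python3 -m jog '[[[0,0,0],0,0]]'
```

```text
time_s: 7.88
eef_pos: [0.5778, 0.3782, 0.0457]
eef_rot: [[0.987, 0.16, 0.001], [0.16, -0.987, 0.001], [0.001, -0.001, -1.0]]
wrist_force: [-3.4, -2.5, 5.7]
width: 0.0559
grasp_force: 65.0
time_s: 7.97
eef_pos: [0.5778, 0.3782, 0.0456]
eef_rot: [[0.987, 0.16, 0.001], [0.16, -0.987, 0.001], [0.001, -0.001, -1.0]]
wrist_force: [-3.3, -1.6, 6.5]
width: 0.0555
grasp_force: 65.0
```

```bash
python3 -m jog '[[[-0.05,-0.008,0],0,0],[[-0.099,-0.016,0],0,0],[[-0.099,-0.016,0],0,0],[[-0.099,-0.016,0],0,0],[[-0.099,-0.016,0],0,0],[[-0.099,-0.016,0],0,0]]'
```

```text
time_s: 8.47
eef_pos: [0.5672, 0.3766, 0.0456]
eef_rot: [[0.987, 0.16, 0.002], [0.16, -0.987, 0.001], [0.002, -0.001, -1.0]]
wrist_force: [3.3, 0.2, 5.9]
width: 0.0555
grasp_force: 64.9
```

```bash
python3 -m jog '[[[-0.099,-0.016,-0.003],0,0],[[-0.099,-0.016,0],0,0],[[-0.099,-0.016,0],0,0],[[-0.099,-0.016,0],0,0],[[-0.099,-0.016,0],0,0],[[-0.099,-0.016,0],0,0],[[-0.099,-0.016,0],0,0],[[-0.099,-0.016,0],0,0],[[-0.099,-0.016,0],0,0],[[-0.099,-0.016,0],0,0]]'
```

```text
time_s: 9.3
eef_pos: [0.5474, 0.3736, 0.0456]
eef_rot: [[0.987, 0.16, 0.002], [0.16, -0.987, 0.002], [0.002, -0.001, -1.0]]
wrist_force: [2.3, 1.0, 5.9]
width: 0.0554
grasp_force: 65.1
```

```bash
R='x'; python3 -m jog '[[[-0.099,-0.016,-0.005],0,0],[[-0.099,-0.016,0],0,0],[[-0.099,-0.016,0],0,0],[[-0.099,-0.016,0],0,0],[[-0.099,-0.016,0],0,0],[[-0.099,-0.016,0],0,0],[[-0.099,-0.016,0],0,0],[[-0.099,-0.016,0],0,0],[[-0.099,-0.016,0],0,0],[[-0.099,-0.016,0],0,0],[[-0.099,-0.016,0],0,0],[[-0.099,-0.016,0],0,0]]'
```

```text
time_s: 10.3
eef_pos: [0.5236, 0.3701, 0.0456]
eef_rot: [[0.987, 0.16, 0.002], [0.16, -0.987, 0.002], [0.003, -0.002, -1.0]]
wrist_force: [3.0, 1.0, 5.6]
width: 0.0555
grasp_force: 65.1
```

```bash
python3 -m jog '[[[-0.099,-0.016,-0.005],0,0],[[-0.099,-0.016,0],0,0],[[-0.099,-0.016,0],0,0],[[-0.099,-0.016,0],0,0],[[-0.099,-0.016,0],0,0],[[-0.099,-0.016,0],0,0],[[-0.099,-0.016,0],0,0],[[-0.099,-0.016,0],0,0],[[-0.099,-0.016,0],0,0],[[-0.099,-0.016,0],0,0],[[-0.099,-0.016,0],0,0],[[-0.099,-0.016,0],0,0]]'
```

```text
time_s: 11.3
eef_pos: [0.4998, 0.3665, 0.0455]
eef_rot: [[0.987, 0.16, 0.002], [0.16, -0.987, 0.002], [0.003, -0.002, -1.0]]
wrist_force: [3.3, 1.2, 5.6]
width: 0.0558
grasp_force: 65.2
```

```bash
python3 -m jog '[[[-0.099,-0.016,-0.005],0,0],[[-0.099,-0.016,0],0,0],[[-0.099,-0.016,0],0,0],[[-0.099,-0.016,0],0,0],[[-0.099,-0.016,0],0,0],[[-0.099,-0.016,0],0,0],[[-0.099,-0.016,0],0,0],[[-0.099,-0.016,0],0,0],[[-0.099,-0.016,0],0,0],[[-0.099,-0.016,0],0,0],[[-0.099,-0.016,0],0,0],[[-0.099,-0.016,0],0,0]]'
python3 -m jog '[[[-0.099,-0.016,0],0,0],[[-0.099,-0.016,0],0,0],[[-0.099,-0.016,0],0,0],[[-0.099,-0.016,0],0,0],[[-0.099,-0.016,0],0,0],[[-0.07,-0.011,0],0,0],[[0,0,0],0,0],[[0,0,0],0,0]]'
python3 - <<'E'
from workcell import get_image
import cv2,numpy as np
d=get_image("scene");np.savez("scene4.npz",**d);a=cv2.resize(d["color"][200:320,110:260,::-1],(450,360),interpolation=3)
d=get_image("side");np.savez("side4.npz",**d);b=cv2.resize(d["color"][140:220,110:228,::-1],(531,360),interpolation=3)
cv2.imwrite("pics/s4.png",np.hstack([a,b])[:, :800])
E
```

```text
time_s: 12.3
eef_pos: [0.476, 0.3629, 0.0455]
eef_rot: [[0.987, 0.16, 0.002], [0.16, -0.987, 0.003], [0.003, -0.002, -1.0]]
wrist_force: [2.8, 2.0, 6.9]
width: 0.0555
grasp_force: 65.3
time_s: 12.97
eef_pos: [0.4644, 0.3612, 0.0454]
eef_rot: [[0.987, 0.16, 0.002], [0.16, -0.987, 0.003], [0.002, -0.002, -1.0]]
wrist_force: [1.2, 1.6, 6.6]
width: 0.0554
grasp_force: 65.3
```

View pics/s4.png

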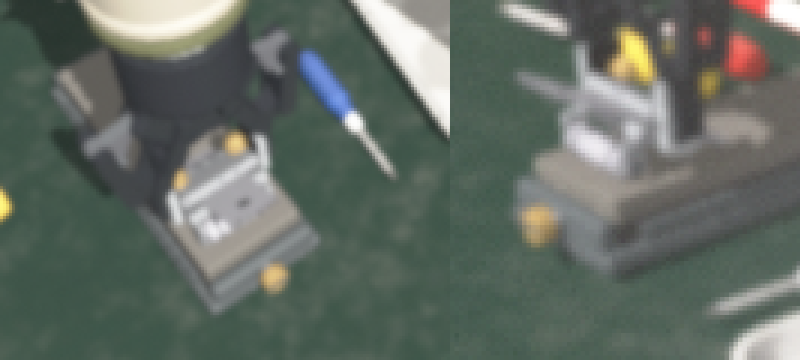

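```bash
python3 -m jog '[[[-0.08,-0.013,0],0,0],[[-0.099,-0.016,0],0,0],[[-0.099,-0.016,0],0,0],[[-0.045,-0.007,0],0,0],[[0,0,0],0,0],[[0,0,0],0,0],[[0,0,0],0,0]]'
python3 - <<'E'
from workcell import get_image
import cv2,numpy as np
from h import *
np.set_printoptions(precision=3,suppress=True)
d=get_image("side");np.savez("side5.npz",**d)
# predicted projections: stone near corners by wrist estimate
u=np.array([.987,.16]);n=np.array([-.16,.987]);c=np.array([.6239,.3842])-.1*u
P=[np.r_[c-.1*u-.035*n,.039],np.r_[c-.1*u+.035*n,.039],np.r_[c-.09*u-.021*n,.039]]
print(proj("side5",P), "crop px",(proj("side5",P)-[110,140])*4.5)
E
```

```text
time_s: 13.65
eef_pos: [0.458, 0.3601, 0.0454]
eef_rot: [[0.987, 0.16, 0.002], [0.16, -0.987, 0.003], [0.002, -0.002, -1.0]]
wrist_force: [1.0, 1.7, 6.7]
width: 0.0552
grasp_force: 65.3
[[148.219 183.313]
 [129.933 173.399]
 [148.513 179.814]] crop px [[171.986 194.907]
 [ 89.699 150.295]
 [173.311 179.161]]
```

```bash
python3 -m jog '[[[0,0,0.2],0,0],[[0,0,0.4],0,0],[[0,0,0.8],0,0],[[0,0,0.9],0,0],[[0,-0.3,0.9],0,0],[[0.2,-0.7,0.5],0,0],[[0.3,-0.9,0],0,0],[[0.3,-0.9,0],0,0],[[0.3,-0.9,0],-0.017,0],[[0.3,-0.9,0],-0.017,0],[[0.3,-0.9,0],-0.017,0],[[0.3,-0.9,0],-0.017,0]]'; python3 -m jog '[[[0.3,-0.9,0],-0.017,0],[[0.3,-0.9,0],-0.017,0],[[0.3,-0.9,0],0,0],[[0.3,-0.9,0],0,0],[[0.25,-0.9,0],0,0],[[0.1,-0.7,0],0,0],[[0,-0.3,0],0,0],[[0,0,0],0,0],[[0,0,0],0,0],[[0,0,0],0,0]]'
python3 - <<'E'
from workcell import get_image
import cv2,numpy as np
d=get_image("wrist");np.savez("wrist6.npz",**d);cv2.imwrite("pics/w6.png",d["color"][:,:,::-1])
E
```

```text
time_s: 14.7
eef_pos: [0.4978, 0.2288, 0.118]
eef_rot: [[0.999, 0.05, -0.001], [0.05, -0.999, -0.0], [-0.001, 0.0, -1.0]]
wrist_force: [-0.1, 0.0, -3.9]
width: 0.0552
grasp_force: 64.4
time_s: 15.53
eef_pos: [0.5284, 0.122, 0.1183]
eef_rot: [[1.0, 0.002, -0.0], [0.002, -1.0, 0.001], [-0.0, -0.001, -1.0]]
wrist_force: [0.2, -0.1, -3.8]
width: 0.0557
grasp_force: 64.5
```

View pics/w6.png

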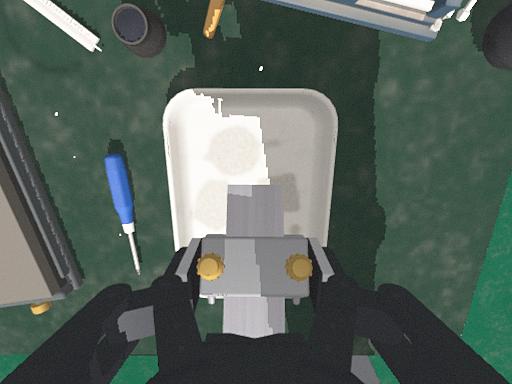

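```bash
python3 -m jog '[[[-0.25,0.1,-0.5],0,0],[[0,0.05,-0.9],0,0],[[0,0,-0.9],0,0],[[0,0,-0.9],0,0],[[0,0,-0.8],0,0],[[0,0,-0.6],0,0],[[0,0,-0.4],0,0],[[0,0,-0.2],0,0],[[0,0,-0.1],0,0],[[0,0,0],0,0],[[0,0,0],0,0]]'
```

```text
time_s: 16.5
eef_pos: [0.5241, 0.1239, 0.0129]
eef_rot: [[1.0, 0.0, 0.001], [0.0, -1.0, 0.0], [0.001, -0.0, -1.0]]
wrist_force: [-0.0, -0.3, -4.0]
width: 0.0554
grasp_force: 64.5
```

```bash
python3 -m jog '[[[0,0,-0.03],0,0],[[0,0,0],0,0],[[0,0,0],0,0]]'
```

```text
time_s: 16.75
eef_pos: [0.524, 0.1237, 0.0122]
eef_rot: [[1.0, 0.0, 0.001], [0.0, -1.0, 0.0], [0.001, -0.0, -1.0]]
wrist_force: [0.2, 0.3, -3.5]
width: 0.0554
grasp_force: 64.5
```

```bash
python3 -m jog '[[[0,0,-0.04],0,0],[[0,0,-0.03],0,0],[[0,0,-0.02],0,0],[[0,0,0],0,0],[[0,0,0],0,0]]'
```

```text
time_s: 17.17
eef_pos: [0.5236, 0.1237, 0.0099]
eef_rot: [[1.0, 0.0, -0.0], [0.0, -1.0, 0.0], [-0.0, -0.0, -1.0]]
wrist_force: [-0.1, -0.1, -3.4]
width: 0.0557
grasp_force: 64.5
```

```bash
python3 -m jog '[[[0,0,-0.02],0,0],[[0,0,-0.01],0,0],[[0,0,0],0,0],[[0,0,0],0,0]]'
```

```text
time_s: 17.5
eef_pos: [0.5236, 0.1237, 0.0094]
eef_rot: [[1.0, 0.0, 0.0], [0.0, -1.0, 0.0], [0.0, -0.0, -1.0]]
wrist_force: [-1.1, -0.4, -2.4]
width: 0.0557
grasp_force: 64.5
```

```bash
python3 -m jog '[[[0,0,-0.015],0,0],[[0,0,0],0,0],[[0,0,0],0,0]]';python3 -m jog '[[[0,0,0],0,0.7],[[0,0,0],0,0.8],[[0,0,0],0,0.8],[[0,0,0],0,0.8],[[0,0,0],0,0.8],[[0,0,0],0,0.8],[[0,0,0],0,0.8]]'
```

```text
time_s: 17.75
eef_pos: [0.5237, 0.1237, 0.0093]
eef_rot: [[1.0, 0.0, 0.0], [0.0, -1.0, 0.0], [0.0, -0.0, -1.0]]
wrist_force: [-2.1, 0.0, 1.5]
width: 0.0554
grasp_force: 64.9
time_s: 18.33
eef_pos: [0.5237, 0.1237, 0.009]
eef_rot: [[1.0, 0.0, 0.0], [0.0, -1.0, 0.0], [0.0, -0.0, -1.0]]
wrist_force: [0.5, -0.1, 0.1]
width: 0.0681
grasp_force: 0.0
```

```bash
python3 -m jog '[[[0,0,0.2],0,0.8],[[0,0,0.4],0,0.8],[[0,0,0.6],0,0.8],[[0,0,0.8],0,0.8],[[0,0,0.8],0,0.8],[[0,0,0.8],0,0.8],[[0,0,0.8],0,0.8],[[0,0,0.8],0,0.8],[[0,0,0.8],0,0.8],[[0,0,0.4],0,0.8],[[0,0,0],0,0.8],[[0,0,0],0,0.8]]'
python3 - <<'E'
from workcell import get_image
import cv2,numpy as np
a=get_image("wrist")["color"][:,:,::-1];b=cv2.resize(get_image("side")["color"][170:270,150:310,::-1],(288,180),interpolation=3)
a=a.copy();cv2.imwrite("pics/end.png",np.hstack([a,np.vstack([b,np.zeros((204,288,3),np.uint8)])]))
E
```

```text
time_s: 19.33
eef_pos: [0.5238, 0.1237, 0.1376]
eef_rot: [[1.0, 0.0, 0.001], [0.0, -1.0, 0.0], [0.001, -0.0, -1.0]]
wrist_force: [-0.0, -0.1, -0.2]
width: 0.0682
grasp_force: 0.0
```

View pics/end.png

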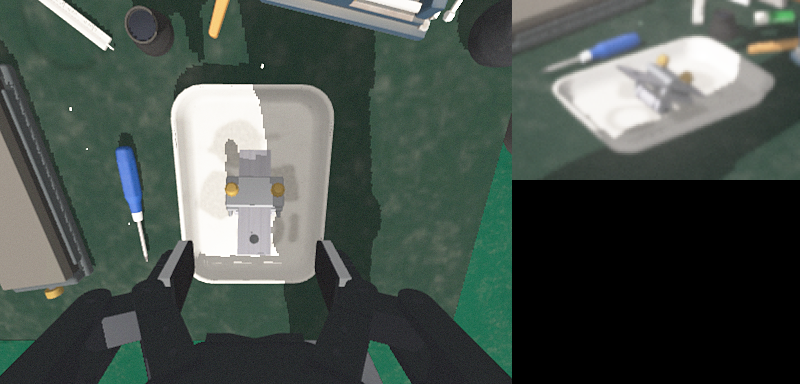

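The guide stands in the middle of the tray (block at about 254,190, edge at 254,150), clear of the gripper, and the screwdriver is where it was.

```bash
python3 -c "
from workcell import ctrl
print(ctrl.sign_off())"
```

```text
the job is handed in; nothing more can be done
None
```

The blade got its one finishing stroke at about 10–11 N, by the wrist force and counting the guide's own weight, ending with the roller about 1 cm from the near end (estimated from camera positions). The guide now stands released in the tray, nothing else was touched, and I handed the job in at about 19 s.

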